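Close the dust-filter housing with its access panel

TASK

Close the open grey filter housing on the workbench with its access panel, the longer of the two bare metal panels with a wooden handle. Tilt the panel, hook one of its short edges under the lip at the robot's end of the housing, then gently lower the opposite edge, without letting it drop, until the panel lies flat on the ledge inside the rim, and let go of it.

Things in the scene. Friction and masses are not known exactly. Their poses are not given: they have to be found in the camera images.
- panel: Access panel: bare aluminium plate 180 (x) x 110 (y) x 6 mm thick, about 0.3 kg, flat on the bench. Origin: centre of its underside, z up. Upright wooden handle block at its centre: 16 mm thick (x), 70 long (y), from 6 to 42 mm above the underside; grip across the 16 mm. Symmetric: either short edge may be hooked. A shorter panel (120 x 110 mm, same handle) lies nearby: not that one.
- panel_end_a (a point): Middle of one short edge of the access panel: 90 mm from the panel's centre along its -x, at half thickness (3 mm above the underside). Axes as the panel's.
- panel_end_b (a point): Middle of the other short edge of the access panel: 90 mm from its centre along its +x, at half thickness. Axes as the panel's.
- housing: Grey open box fixed to the bench, 202 (x) x 134 (y) mm, walls 4 mm, pleated filter inside, dark hose spigot at its +x end, away from the robot. Origin: centre of underside, z up. Panel ledge all round inside, 18 mm wide, top at 50 mm. Sides and +x wall 64 mm high.
- lip (a point): Middle of the free edge of the housing's lip, on its underside: 71 mm from the housing's centre along its -x, 68 mm above the bench (18 mm above the ledge). The lip is a flat strip 4 mm thick across the -x end (nearest the robot); from here it reaches 26 mm back (-x) to the inner face of the end wall. From that face to the opposite wall is 194 mm; between the side walls 126 mm. Axes as the housing's.
There are look-alikes about, which are no part of the job. Leave any yellow look-alike of the panel alone.

How it is judged:
On the way:
1. one short edge of the panel is under the lip while the opposite edge is still raised above the rim (((x of panel_end_a in the frame of housing between -0.105 and -0.076 m and z of panel_end_a in the frame of housing between 0.04 and 0.068 m and y of panel_end_a in the frame of housing between -0.06 and 0.06 m and z of panel_end_b in the frame of housing above 0.0665 m and x of panel_end_b in the frame of housing above 0.03 m) or (x of panel_end_b in the frame of housing between -0.105 and -0.076 m and z of panel_end_b in the frame of housing between 0.04 and 0.068 m and y of panel_end_b in the frame of housing between -0.06 and 0.06 m and z of panel_end_a in the frame of housing above 0.0665 m and x of panel_end_a in the frame of housing above 0.03 m))), for 0.1 s.
At the end, for the whole second after the job is handed in: The access panel lies flat (within 3 degrees) on the ledge of the housing (underside 50 mm above the bench, within 4 mm), one short edge under the lip, centred on the housing within 12 mm lengthwise and 14 mm sideways and lined up with it within 10 degrees, released and at rest (x of panel in the frame of housing between -0.012 and 0.012 m and y of panel in the frame of housing between -0.014 and 0.014 m and z of panel in the frame of housing between 0.046 and 0.054 m and angle between panel's own z axis and vertical below 0.05 rad and angle between the x axis of panel and the x axis of housing, either way round below 0.17 rad and linear speed of panel below 0.02 m/s and angular speed of panel below 0.1 rad/s); the robot touches nothing.
It fails at once if the panel is dropped: it swings down faster than 4 rad/s with its edge under the lip (raised edge let fall from more than about 15 mm) (((x of panel_end_a in the frame of housing between -0.105 and -0.076 m and z of panel_end_a in the frame of housing between 0.04 and 0.068 m and y of panel_end_a in the frame of housing between -0.06 and 0.06 m) or (x of panel_end_b in the frame of housing between -0.105 and -0.076 m and z of panel_end_b in the frame of housing between 0.04 and 0.068 m and y of panel_end_b in the frame of housing between -0.06 and 0.06 m)) and angular speed of panel above 4 rad/s).
It also fails if it takes over 38 s, if anything falls off the work surface, if the arm or the gripper's body presses on something with over 40 N, if the wrist force passes 120 N, or if a joint passes its speed limit or range.

ROBOT

A 6-joint arm with a two-finger parallel gripper is mounted at the origin on the work surface. World frame = base frame: x ahead of the robot, y to its left, z up, the work surface at z = 0. Lengths are in m, angles in rad, forces in N, time in s.
With the tool pointing down it reaches from about 0.225 to 0.875 m from the base axis. Payload 3.4 kg.
Tool frame: the origin (TCP) lies on the centre line of the jaws, within the pads' length; the fingertips stand 19 mm ahead of it and the grasp point (between the pads) is the TCP; z points along the fingers, y is the direction in which the jaws open and shut (so a half turn about z gives the same grasp; the last joint's range is limited). The gripper opens to 85 mm and grips with 20 to 120 N. Pads are 22 mm wide; open, the fingers measure 114 mm over their backs; the gripper's body (76 mm by 85 mm) begins 54 mm behind the grasp point. The pads swing forward as they close: fully open they stand 13 mm farther back than shut.
Start: joints at [1.079, 0.276, 1.505, -0, 1.361, -0.121], TCP at [0.208, 0.536, 0.25] pointing down, gripper open.
Joint ranges: [-2.89, 2.89], [-0.75, 2.08], [0.22, 2.7], [-1.18, 4.32], [0.11, 2.71], [-2.7, 2.7]. Speed limits (rad/s): [2.57, 2.57, 3.14, 3.14, 3.14, 3.14].

INTERFACE

Orientations are given as a unit quaternion [x, y, z, w].
In Python, from cell import env gives the robot as it stands.
- The arm moves only by the tool jog_arm, never from a script. Its argument "plan" is a list of rows, each a list of 7 numbers: the turn, a rotation vector about the world's x, y, z in rad, then the shift along the world's x, y, z in m, then the gripper's target within -1 to 1 (fully open at 1, half-way at 0, shut at -1). In form: [[ax, ay, az, dx, dy, dz, gripper], ...]. A call has 1 to 20 rows; each row is the pose to reach, as a shift and turn from the pose commanded when the call began; what a row does not reach only later rows make up. A row lasts 1/10 s, in which the tool goes at most 50 mm and 8.59 degrees, less where a joint would pass 70% of its speed; a pose out of reach is approached as far as the arm can. A call with a gripper value outside its range is refused whole. The fingers move at their own pace and stop on an object; "newtons" is the grip in N (left out, the last holds). Time passes only in rows, so rows that repeat a pose let the fingers close. It gives the time, the measured TCP pose, the force and the opening at its end, in the units of the state.
- env.sense(): the state, without advancing time (a new reading comes with each control period).
- env.get_image(name): name is "scene" or "side" or "wrist"; returns the picture (384x512x3 uint8, red, green, blue); there is no depth.
- env.camera_info(name): a dict with "camera_matrix" (3x3 intrinsics, pixels), "k1" (the pictures are not rectified: a ray, as slopes to the right and down, at radius r is drawn at 1 + k1 r^2 times it, then the intrinsics apply), "world_from_camera" (4x4, takes a point from camera to world coordinates); the wrist camera has in their place "T_tool_cam" (4x4, takes a point from camera to tool coordinates, whose origin is the TCP and whose axes are the flange's). Camera axes: x right, y down, z forward; pixel columns grow to the right and rows downward; lengths in m; the calibration is good to about 2 mm. A picture is of the moment at which its call begins: read the wrist's pose just before it. camera_info takes no time and is no camera call.
- env.hand_in(): hands the job in, once; it reports no verdict.
Trained networks look in the newest picture that a camera, given by its name, has taken for a name from the list of things; names that differ only in an ending like _2 or _b are one class to them, and where a whole thing is asked for, a point or a joint stands for the part that bears it (a point fixed in the world has none). Each returns a list of dicts, best first, with "score" (0 to 1); they miss things now and then, are a little off and sometimes report something else, mostly with a low value. They report only what shows in the picture. A call takes as long as a camera call. They do not tell look-alikes from the thing itself.
- env.recognise(camera, name): "centre" ([x, y, z] in m, in world coordinates, good to about 4 mm: the middle of the surface that is visible of it).
- env.regions_of(camera, name): "pixels" (384x512 bool, what is visible of it).
The state is a dict: "time_s": time; "joint_positions": joint angles; "joint_velocities": joint speeds; "joint_torque": joint torques, N m; "position": TCP position; "orientation": TCP orientation; "force": force on the tool from outside, world axes, zero at the start; "wrist_torque": the same for the moment, N m; "gripper_width": opening from 0.0 (shut) to 1.0 (fully open).
Only numpy, scipy, OpenCV 4.12 (cv2) and the standard library are available. Lean on these libraries where they do the work, as an engineer would, in place of code of your own. Each camera call takes 0.05 s, during which the arm holds its last target. There are 200 camera calls.

## Working session

There is one attempt and no reset: what is moved stays moved. The work goes in short steps, Python scripts to look and compute and a tool call to move; the robot and the scene stay as the last step left them, time stands still between calls to the robot, and variables do not carry over. Pictures are saved under pics/ and viewed, about 8 in all and at most 12, crops included, and the job is handed in when it is done.

Besides the shell and the picture viewer there is one more tool, called as a command line: name --pt "numbers of a row" for each row, then --argument value for the rest. jog_arm: Moves the arm, as the interface text tells. Its arguments: {"type":"object","properties":{"plan":{"type":"array","items":{"type":"array","items":{"type":"number"}}},"newtons":{"type":"number"}},"required":["plan"]}

```bash
mkdir -p pics
cat > h.py <<'E'
from cell import env
import numpy as np, cv2
from scipy.spatial.transform import Rotation as R
np.set_printoptions(precision=4,suppress=True)
def save(im,n): cv2.imwrite('pics/'+n,cv2.cvtColor(im,cv2.COLOR_RGB2BGR))
def cam(c):
    i=env.camera_info(c); K=np.array(i['camera_matrix']); k=i['k1']
    if c=='wrist':
        s=env.sense(); T=np.eye(4); T[:3,:3]=R.from_quat(s['orientation']).as_matrix(); T[:3,3]=s['position']
        T=T@np.array(i['T_tool_cam'])
    else: T=np.array(i['world_from_camera'])
    return K,k,T
def px2w(C,px,z):
    K,k,T=C; u=cv2.undistortPoints(np.array(px,float).reshape(-1,1,2),K,np.array([k,0,0,0,0.])).reshape(-1,2)
    # forward model: 1+k1 r^2 of ideal ray = opencv model
    d=np.c_[u,np.ones(len(u))]@T[:3,:3].T; o=T[:3,3]
    return o+d*((z-o[2])/d[:,2])[:,None]
def w2px(C,P):
    K,k,T=C; Ti=np.linalg.inv(T)
    return cv2.projectPoints(np.array(P,float).reshape(-1,3),cv2.Rodrigues(Ti[:3,:3])[0],Ti[:3,3],K,np.array([k,0,0,0,0.]))[0].reshape(-1,2)
E
python3 - <<'E'
from h import *
for c in('scene','side'):
    im=env.get_image(c); save(im,c+'.png')
    for n in('panel','housing'):
        for r in env.recognise(c,n): print(c,n,r)
    print(cam(c)[2][:3,3])
save(np.hstack([cv2.imread('pics/scene.png')[:,:,::-1],cv2.imread('pics/side.png')[:,:,::-1]])[:, :],'both.png')
print(env.sense())
E
```

```text
scene panel {'centre': [0.54, 0.2617, 0.0049], 'score': 0.79}
scene panel {'centre': [0.2115, 0.2756, 0.007], 'score': 0.79}
scene housing {'centre': [0.5187, -0.2686, 0.0354], 'score': 0.88}
[ 0.96   -0.6927  0.7142]
side panel {'centre': [0.5267, 0.2629, 0.0032], 'score': 0.87}
side panel {'centre': [0.2021, 0.2636, 0.0057], 'score': 0.72}
side panel {'centre': [0.5038, -0.2851, 0.0354], 'score': 0.41}
side housing {'centre': [0.499, -0.2902, 0.0396], 'score': 0.89}
[ 0.2271 -0.6825  0.5133]
{'time_s': 0.3, 'joint_positions': array([ 1.079 ,  0.2762,  1.5053, -0.    ,  1.3607, -0.121 ]), 'joint_velocities': array([-0.0006, -0.0019, -0.0022,  0.0004, -0.0004,  0.0002]), 'joint_torque': array([ -0.0001, -41.6255, -24.5655,  -0.0004,   0.0061,  -0.    ]), 'position': array([0.2083, 0.5358, 0.25  ]), 'orientation': array([ 0.1843,  0.9829, -0.0003, -0.0001]), 'force': array([-0.0003,  0.2184,  0.0418]), 'wrist_torque': array([-0.0078, -0.0511,  0.0534]), 'gripper_width': 1.0027628040793253}
```

View pics/scene.png

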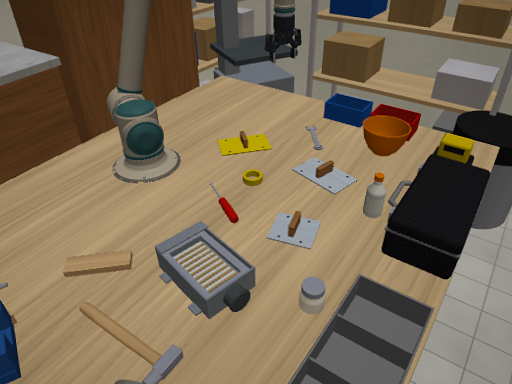

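View pics/side.png

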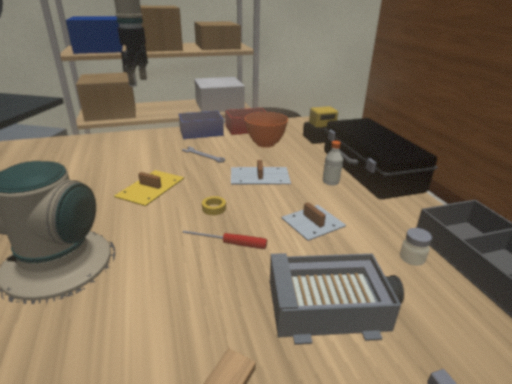

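The scene view shows the long bare panel near (325,174), the short one at (295,229), the yellow one at (244,144), and the housing at (205,268), with its lip end at the upper left.

Run:
```python
from h import *
C=cam('scene'); print(px2w(C,[(325,174),(295,229),(293,172),(318,159),(356,178),(331,190)],.006))
print('housing lip corners/rim', px2w(C,[(157,242),(200,226)],.072)[:,:],px2w(C,[(254,262),(210,301)],.064))
C=cam('side'); print(px2w(C,[(260,177),(313,221)],.006), px2w(C,[(271,256),(372,256)],.068))
i=env.camera_info('wrist'); print(i)
```

```text
[[ 0.5371  0.2753  0.006 ]
 [ 0.5908 -0.0037  0.006 ]
 [ 0.4463  0.2277  0.006 ]
 [ 0.476   0.3431  0.006 ]
 [ 0.6283  0.3102  0.006 ]
 [ 0.5916  0.2084  0.006 ]]
housing lip corners/rim [[ 0.3806 -0.2919  0.072 ]
 [ 0.427  -0.191   0.072 ]] [[ 0.6014 -0.2063  0.064 ]
 [ 0.59   -0.3446  0.064 ]]
[[ 0.5285  0.2524  0.006 ]
 [ 0.586  -0.0104  0.006 ]] [[ 0.4151 -0.1801  0.068 ]
 [ 0.6023 -0.2323  0.068 ]]
{'camera_matrix': array([[304.4502,   0.    , 255.2607],
       [  0.    , 304.4502, 192.2045],
       [  0.    ,   0.    ,   1.    ]]), 'k1': 0.011683471627324126, 'T_tool_cam': array([[ 0.0014, -0.9585, -0.285 ,  0.071 ],
       [ 1.    ,  0.0011,  0.0014,  0.001 ],
       [-0.0011, -0.285 ,  0.9585, -0.1243],
       [ 0.    ,  0.    ,  0.    ,  1.    ]])}
```

jog_arm --pt "0 0 -1.34 0.327 -0.26 0 1" --pt "0 0 -1.34 0.327 -0.26 0 1" --pt "0 0 -1.34 0.327 -0.26 0 1" --pt "0 0 -1.34 0.327 -0.26 0 1" --pt "0 0 -1.34 0.327 -0.26 0 1" --pt "0 0 -1.34 0.327 -0.26 0 1" --pt "0 0 -1.34 0.327 -0.26 0 1" --pt "0 0 -1.34 0.327 -0.26 0 1" --pt "0 0 -1.34 0.327 -0.26 0 1" --pt "0 0 -1.34 0.327 -0.26 0 1" --pt "0 0 -1.34 0.327 -0.26 0 1" --pt "0 0 -1.34 0.327 -0.26 0 1" --newtons 60

```text
time_s: 1.5
position: [0.5342, 0.2768, 0.2503]
orientation: [0.754, 0.657, -0.0, -0.0]
force: [0.5, 0.2, 0.0]
gripper_width: 1.001
```

Run:
```python
from h import *
C=cam('wrist'); s=env.sense(); print(s['position'],R.from_quat(s['orientation']).as_matrix(),s['joint_positions'])
im=env.get_image('wrist'); save(im,'w1.png')
for r in env.regions_of('wrist','panel'):
    m=r['pixels'].astype(np.uint8); c=max(cv2.findContours(m,0,2)[0],key=cv2.contourArea)
    box=cv2.boxPoints(cv2.minAreaRect(c)); w=px2w(C,c.reshape(-1,2),.006)[:,:2]
    print(r['score'],box.tolist(),cv2.minAreaRect((w*1000).astype(np.float32)))
```

```text
[0.5342 0.2768 0.2503] [[ 0.1369  0.9906 -0.0009]
 [ 0.9906 -0.1369  0.0004]
 [ 0.0003 -0.0009 -1.    ]] [0.3621 0.3164 1.4459 0.0007 1.38   0.4993]
0.86 [[-4.469960998700973e-15, 118.0], [65.0, 118.0], [65.0, 264.0], [0.0, 264.0]] ((247.86131286621094, 266.7955322265625), (194.51954650878906, 75.80703735351562), 68.90165710449219)
0.62 [[175.32020568847656, 199.94046020507812], [184.5224151611328, 112.0081558227539], [334.8642578125, 127.74160766601562], [325.66204833984375, 215.67391967773438]] ((535.6025390625, 274.69854736328125), (110.16769409179688, 179.94015502929688), 76.38790130615234)
```

View pics/w1.png

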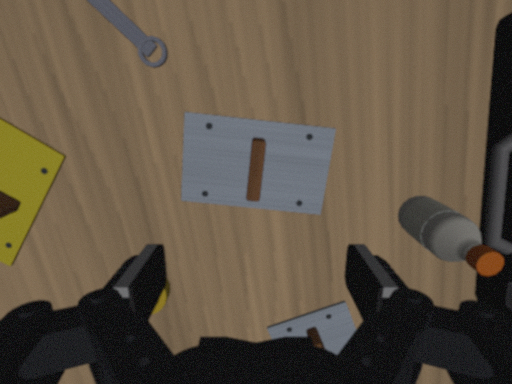

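The wrist view shows the long panel at centre (258,163), and it measures 180 x 110 mm, so it is the right one. Next I'll descend and grip.

jog_arm --pt "0 0 -0.1 0.0014 -0.002 -0.05 1" --pt "0 0 -0.1 0.0014 -0.002 -0.1 1" --pt "0 0 -0.1 0.0014 -0.002 -0.15 1" --pt "0 0 -0.1 0.0014 -0.002 -0.18 1" --pt "0 0 -0.1 0.0014 -0.002 -0.2 1" --pt "0 0 -0.1 0.0014 -0.002 -0.21 1" --pt "0 0 -0.1 0.0014 -0.002 -0.218 1" --pt "0 0 -0.1 0.0014 -0.002 -0.218 1" --pt "0 0 -0.1 0.0014 -0.002 -0.218 -1" --pt "0 0 -0.1 0.0014 -0.002 -0.218 -1" --pt "0 0 -0.1 0.0014 -0.002 -0.218 -1" --pt "0 0 -0.1 0.0014 -0.002 -0.218 -1" --pt "0 0 -0.1 0.0014 -0.002 -0.218 -1" --pt "0 0 -0.1 0.0014 -0.002 -0.218 -1" --pt "0 0 -0.1 0.0014 -0.002 -0.218 -1" --pt "0 0 -0.1 0.0014 -0.002 -0.218 -1" --newtons 70

```text
time_s: 3.2
position: [0.5366, 0.2741, 0.0329]
orientation: [0.787, 0.617, 0.0, -0.0]
force: [-2.1, 0.9, 6.2]
gripper_width: 0.176
```

jog_arm --pt "0 0 0 0 0 0.02 -1" --pt "0 0 0 0 0 0.06 -1" --pt "0 0 0 0 0 0.1 -1" --pt "0 0 0 0 -0.03 0.14 -1" --pt "0 0 0 0 -0.06 0.18 -1" --pt "0 0 0 0 -0.1 0.21 -1" --pt "0 0 0 0 -0.14 0.24 -1" --pt "0 0 0 0 -0.18 0.27 -1" --pt "0 0 0 0 -0.22 0.3 -1" --pt "0 0 0 0 -0.26 0.33 -1" --pt "0 0 0 0 -0.3 0.36 -1" --pt "0 0 0 0 -0.35 0.367 -1" --pt "0 0 0 0 -0.4 0.367 -1" --pt "0 0 0 0 -0.45 0.367 -1" --pt "0 0 0 0 -0.5 0.367 -1" --pt "0 0 0 0 -0.55 0.367 -1" --pt "0 0 0 0 -0.6 0.367 -1" --pt "0 0 0 -0.01 -0.65 0.367 -1" --pt "0 0 0 -0.01 -0.65 0.367 -1" --pt "0 0 0 -0.01 -0.65 0.367 -1"

```text
time_s: 5.2
position: [0.5261, -0.3776, 0.3973]
orientation: [0.788, 0.616, -0.0, -0.002]
force: [-0.1, -0.6, -3.5]
gripper_width: 0.17
```

Run:
```python
from h import *
s=env.sense(); C=cam('wrist'); print(s['position'],s['orientation'],s['joint_positions'],s['gripper_width'],s['force'])
im=env.get_image('wrist'); save(im,'w2.png'); np.savez('w2.npz',K=C[0],k=C[1],T=C[2])
for r in env.recognise('wrist','housing'): print(r)
```

```text
[ 0.5261 -0.3776  0.3973] [ 0.7875  0.6163 -0.0001 -0.0017] [-0.73    0.3567  1.0342  0.0003  1.7539 -0.4871] 0.16988131227486986 [-0.1377 -0.5837 -3.5029]
{'centre': [0.499, -0.2562, 0.0532], 'score': 0.82}
```

View pics/w2.png

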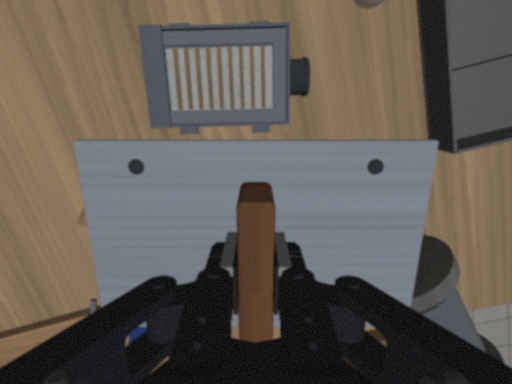

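The housing is fully visible in the wrist view: the lip corners are near (140,26) and (150,129), and the far rim corners are near (289,24) and (289,124). I'll take an enlarged crop for precision.

Run:
```python
import cv2
im=cv2.imread('pics/w2.png')[10:145,125:325]; cv2.imwrite('pics/w2c.png',cv2.resize(im,None,fx=4,fy=4,interpolation=cv2.INTER_CUBIC))
```

```text
(no output)
```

View pics/w2c.png

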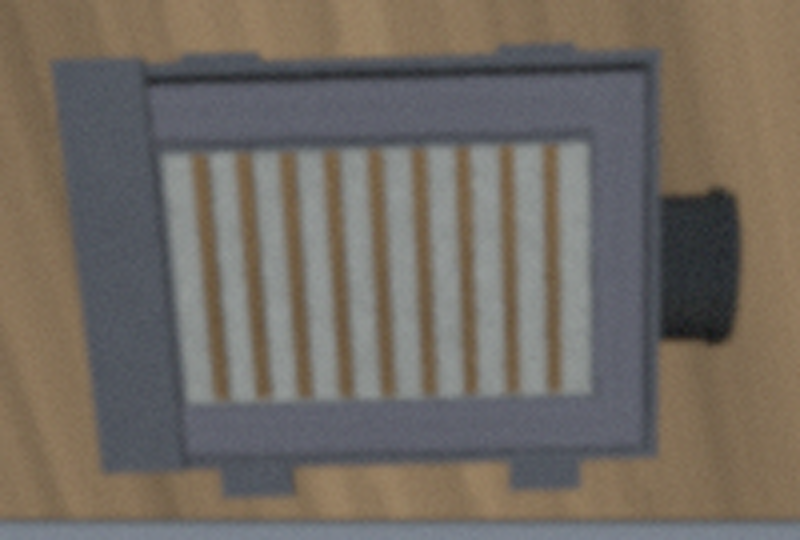

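```bash
cat >> h.py <<'E'
from scipy.optimize import least_squares
def fit(C,P,px,x0):
    P=np.array(P,float)
    def tr(q):
        c,s=np.cos(q[2]),np.sin(q[2]); return np.c_[q[0]+c*P[:,0]-s*P[:,1],q[1]+s*P[:,0]+c*P[:,1],P[:,2]]
    f=lambda q:(w2px(C,tr(q))-px).ravel()
    r=least_squares(f,x0); return r.x,f(r.x).reshape(-1,2)
E
python3 - <<'E'
from h import *
d=np.load('w2.npz'); C=(d['K'],float(d['k']),d['T'])
cr=np.array([(53,60),(104,471),(141,60),(184,467),(659,50),(655,456)])
px=(cr-1.5)/4+[125,10]
P=[(-.101,.067,.072),(-.101,-.067,.072),(-.071,.067,.072),(-.071,-.067,.072),(.101,.067,.064),(.101,-.067,.064)]
print(fit(C,P,px,[.5,-.26,-.2]))
# panel in hand: far edge +y in tool frame, top surface: corners
T=C[2]; s=env.sense(); print(s['position'])
Rt=R.from_quat(s['orientation']).as_matrix(); print(np.degrees(np.arctan2(Rt[1,1],Rt[0,1])))
q=[(76,140),(438,140)]
w=px2w(C,q,s['position'][2]-.027); print((w-s['position'])@Rt)
E
```

```text
(array([ 0.5009, -0.261 , -0.2168]), array([[-0.5779, -0.3288],
       [-0.5883,  0.5164],
       [ 0.1232, -0.8731],
       [ 0.097 ,  1.0339],
       [ 0.3707, -0.3755],
       [ 0.6006,  0.4944]]))
[ 0.5268 -0.3753  0.3986]
-13.728804576570967
[[ 0.0532 -0.0857  0.0272]
 [ 0.053   0.0906  0.027 ]]
```

jog_arm --pt "-0.015 -0.068 0.008 -0.002 0.037 -0.02 -1" --pt "-0.03 -0.137 0.015 -0.004 0.074 -0.06 -1" --pt "-0.045 -0.205 0.023 -0.005 0.1107 -0.1 -1" --pt "-0.045 -0.205 0.023 -0.005 0.1107 -0.14 -1" --pt "-0.045 -0.205 0.023 -0.005 0.1107 -0.18 -1" --pt "-0.045 -0.205 0.023 -0.005 0.1107 -0.21 -1" --pt "-0.045 -0.205 0.023 -0.005 0.1107 -0.23 -1" --pt "-0.045 -0.205 0.023 -0.005 0.1107 -0.24 -1" --pt "-0.045 -0.205 0.023 -0.005 0.1107 -0.248 -1" --pt "-0.045 -0.205 0.023 -0.005 0.1107 -0.248 -1" --pt "-0.045 -0.205 0.023 -0.005 0.1107 -0.248 -1"

```text
time_s: 6.4
position: [0.5225, -0.2655, 0.1525]
orientation: [0.775, 0.623, 0.067, 0.082]
force: [0.2, -1.2, -3.2]
gripper_width: 0.175
```

Run:
```python
from h import *
s=env.sense(); print(s['position'],s['force'],s['joint_positions'])
M=R.from_quat(s['orientation']).as_matrix(); yh=M[:,1]; print(yh,M[:,2])
print('tilt',np.degrees(np.arcsin(yh[2])),'yaw',np.arctan2(yh[1],yh[0]))
C=cam('side'); im=env.get_image('side').copy()
H=np.array([.501,-.261]);a=-.217;c,n=np.cos(a),np.sin(a)
P=[(-.101,.067,.072),(-.101,-.067,.072),(-.071,.067,.072),(-.071,-.067,.072),(.101,.067,.064),(.101,-.067,.064)]
hp=w2px(C,[(H[0]+c*x-n*y,H[1]+n*x+c*y,z) for x,y,z in P])
pp=w2px(C,[s['position']+M@np.array([e,f,.033]) for e in(-.055,.055) for f in(-.09,.09)])
big=cv2.resize(im,None,fx=3,fy=3,interpolation=cv2.INTER_CUBIC)
for p in hp: cv2.circle(big,tuple(int(v) for v in p*3+1),3,(255,0,0),1)
for p in pp: cv2.circle(big,tuple(int(v) for v in p*3+1),3,(0,255,0),1)
save(big[450:1050,700:1350],'s2.png')
```

```text
[ 0.5225 -0.2655  0.1525] [ 0.2462 -1.2081 -3.2067] [-0.6415  0.2727  1.7925  0.1142  0.8867 -0.4889]
[ 0.9548 -0.2101  0.2104] [ 0.2059 -0.0435 -0.9776]
tilt 12.14524003121372 yaw -0.21656988675128355
```

View pics/s2.png

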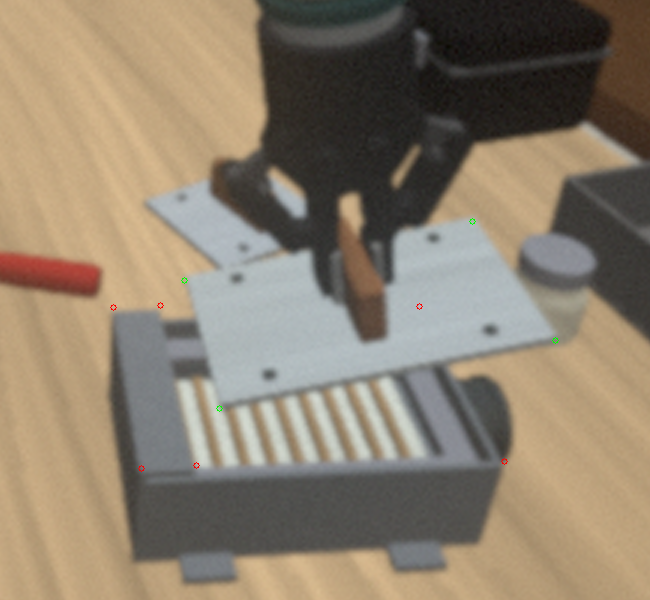

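The side view agrees with the computed panel pose (green marks) to about 1 to 2 mm. The near edge is just ahead of the lip, tilted 12°. Next I'll lower it and slide it under.

jog_arm --pt "0 0 0 0 0 -0.012 -1" --pt "0 0 0 0 0 -0.024 -1" --pt "0 0 0 0 0 -0.034 -1" --pt "0 0 0 0 0 -0.042 -1" --pt "0 0 0 0 0 -0.0465 -1" --pt "0 0 0 0 0 -0.0465 -1" --pt "0 0 0 -0.006 0.0013 -0.0465 -1" --pt "0 0 0 -0.012 0.0026 -0.0465 -1" --pt "0 0 0 -0.018 0.004 -0.0465 -1" --pt "0 0 0 -0.024 0.0053 -0.0465 -1" --pt "0 0 0 -0.03 0.0066 -0.0465 -1" --pt "0 0 0 -0.03 0.0066 -0.0465 -1" --pt "0 0 0 -0.03 0.0066 -0.0465 -1"

```text
time_s: 7.75
position: [0.4917, -0.2589, 0.1051]
orientation: [0.775, 0.623, 0.067, 0.081]
force: [0.8, 0.1, -2.8]
gripper_width: 0.173
```

Run:
```python
from h import *
s=env.sense(); print(s['position'],s['force'],s['wrist_torque'])
M=R.from_quat(s['orientation']).as_matrix(); yh=M[:,1]
print('tilt',np.degrees(np.arcsin(yh[2])),'yaw',np.arctan2(yh[1],yh[0]))
xh=np.array([.9766,-.2151,0]);yy=np.array([.2151,.9766,0]);d=s['position']-[.501,-.261,0]
for f in(-.09,.09):
    e=d+M@np.array([0,f,.033]); print('bottom end',e@xh,e@yy,e[2])
im=env.get_image('side')
save(cv2.resize(im,None,fx=3,fy=3,interpolation=cv2.INTER_CUBIC)[600:1050,700:1350],'s3.png')
```

```text
[ 0.4917 -0.2589  0.1051] [ 0.825   0.0657 -2.764 ] [0.0537 0.165  0.0128]
tilt 12.064588296508912 yaw -0.21749846287679725
bottom end -0.09060740462412072 0.0002173714337470522 0.05397570713679957
bottom end 0.08541819074316241 9.310579971943425e-05 0.0915982637084085
```

View pics/s3.png

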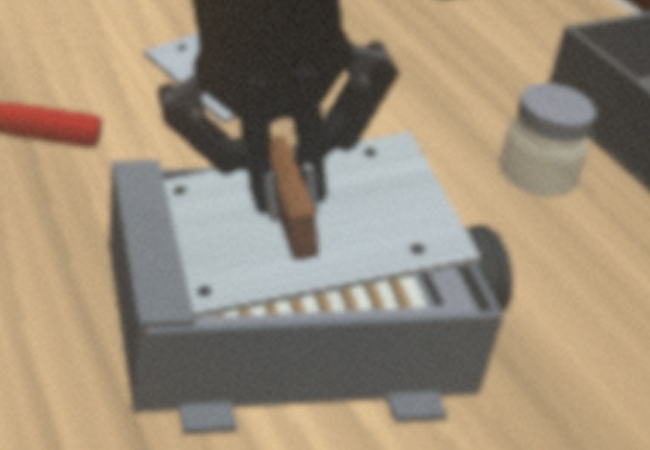

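The near edge is under the lip, the far edge is raised to about 92 mm, and there is no contact force. Next I'll swing it down slowly.

jog_arm --pt "0.0038 0.0171 0 0.0007 -0.0002 -0.0018 -1" --pt "0.0075 0.0342 0 0.0015 -0.0003 -0.0036 -1" --pt "0.0113 0.0513 0 0.0022 -0.0005 -0.0054 -1" --pt "0.015 0.0683 0 0.003 -0.0006 -0.0072 -1" --pt "0.0188 0.0854 0 0.0037 -0.0008 -0.009 -1" --pt "0.0225 0.1025 0 0.0044 -0.001 -0.0108 -1" --pt "0.0263 0.1196 0 0.0052 -0.0011 -0.0126 -1" --pt "0.03 0.1367 0 0.006 -0.0013 -0.0144 -1" --pt "0.0338 0.1538 0 0.0066 -0.0014 -0.0162 -1" --pt "0.0375 0.1708 0 0.0073 -0.0016 -0.018 -1" --pt "0.0413 0.188 0 0.008 -0.0017 -0.0198 -1" --pt "0.045 0.205 0 0.0088 -0.0019 -0.0212 -1" --pt "0.045 0.205 0 0.0088 -0.0019 -0.0212 -1" --pt "0.045 0.205 0 0.0088 -0.0019 -0.0212 -1"

```text
time_s: 9.2
position: [0.5006, -0.2606, 0.0835]
orientation: [0.78, 0.626, 0.001, -0.001]
force: [0.2, -0.6, -2.5]
gripper_width: 0.174
```

```bash
cat > st.py <<'E'
from h import *
s=env.sense(); print(s['time_s'],s['position'],s['force'],s['wrist_torque'])
M=R.from_quat(s['orientation']).as_matrix(); yh=M[:,1]
print('tilt',np.degrees(np.arcsin(yh[2])),'yaw',np.arctan2(yh[1],yh[0]))
xh=np.array([.9766,-.2151,0]);yy=np.array([.2151,.9766,0]);d=s['position']-[.501,-.261,0]
for f in(-.09,0,.09):
    e=d+M@np.array([0,f,.033]); print('bottom',e@xh,e@yy,e[2])
E
python3 st.py
python3 - <<'E'
from h import *
im=env.get_image('side')
save(cv2.resize(im,None,fx=3,fy=3,interpolation=cv2.INTER_CUBIC)[600:1050,700:1350],'s4.png')
E
```

```text
9.2 [ 0.5006 -0.2606  0.0835] [ 0.2124 -0.5657 -2.5421] [0.0147 0.0066 0.0292]
tilt -0.011930680371440345 yaw -0.21697969179957896
bottom -0.09044476013324475 0.00039813703046479574 0.05052772244656084
bottom -0.0004440630138315968 0.0003812906206756055 0.05050898177779265
bottom 0.08955663410558155 0.00036444421088641484 0.050490241109024454
```

View pics/s4.png

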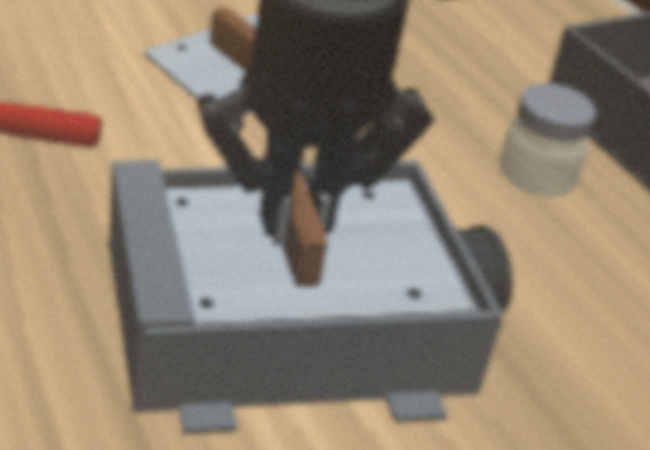

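The panel lies level inside the rim but still hangs in the grip: the force equals its weight. I'll lower it about 1 mm, release it, and retreat straight up.

jog_arm --pt "0 0 0 0 0 -0.0005 -1" --pt "0 0 0 0 0 -0.001 -1" --pt "0 0 0 0 0 -0.001 -1" --pt "0 0 0 0 0 -0.001 -0.4" --pt "0 0 0 0 0 -0.001 -0.2" --pt "0 0 0 0 0 -0.001 0.0" --pt "0 0 0 0 0 -0.001 0.0" --pt "0 0 0 0 0 -0.001 0.0" --pt "0 0 0 0 0 -0.001 0.0" --pt "0 0 0 0 0 0.005 0.0" --pt "0 0 0 0 0 0.015 0.0" --pt "0 0 0 0 0 0.035 0.0" --pt "0 0 0 0 0 0.065 0.0" --pt "0 0 0 0 0 0.11 0.0" --pt "0 0 0 0 0 0.15 0.0" --pt "0 0 0 0 0 0.17 0.0" --pt "0 0 0 0 0 0.17 0.0" --pt "0 0 0 0 0 0.17 0.0"

```text
time_s: 11.05
position: [0.5004, -0.2605, 0.2541]
orientation: [0.78, 0.626, 0.001, -0.0]
force: [-0.1, -0.2, -1.4]
gripper_width: 0.505
```

Run:
```python
from h import *
s=env.sense(); print(s['position'],s['force'],s['gripper_width'])
C=cam('wrist'); im=env.get_image('wrist'); save(im,'w3.png')
for r in env.recognise('wrist','panel')[:2]: print(r)
for r in env.regions_of('wrist','panel')[:2]:
    c=max(cv2.findContours(r['pixels'].astype(np.uint8),0,2)[0],key=cv2.contourArea)
    print(r['score'],cv2.minAreaRect((px2w(C,c.reshape(-1,2),.056)[:,:2]*1000).astype(np.float32)))
im=env.get_image('side'); a=cv2.resize(im,None,fx=3,fy=3)[600:1050,750:1250]
b=cv2.resize(env.get_image('wrist'),None,fx=.585,fy=.585)
save(np.hstack([a,cv2.copyMakeBorder(b,0,450-b.shape[0],0,0,0)]),'f.png')
```

```text
[ 0.5004 -0.2605  0.2541] [-0.0824 -0.1613 -1.3823] 0.5045234084601035
{'centre': [0.5092, -0.2617, 0.0577], 'score': 0.97}
0.79 ((509.88330078125, -261.8915100097656), (108.33451080322266, 164.65576171875), 77.6428451538086)
```

View pics/f.png

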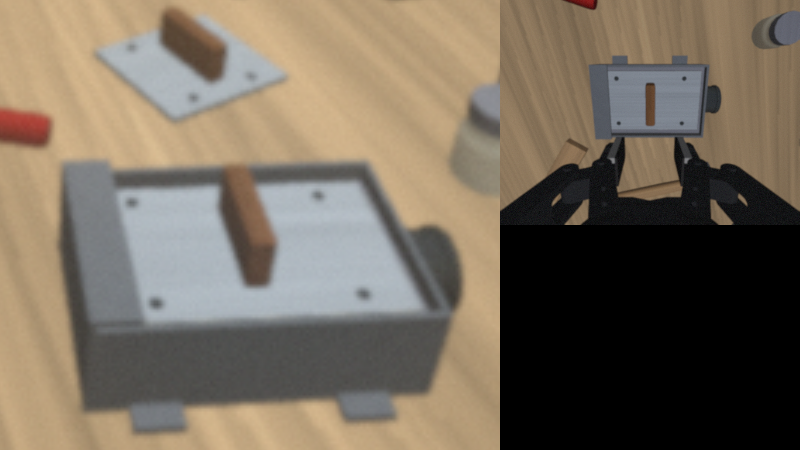

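The panel lies flat inside the rim with its robot-end edge under the lip, and the gripper is clear of it. I'm handing in.

```bash
python3 -c "
from cell import env
print(env.hand_in())"
```

```text
the job is handed in; nothing more can be done
None
```

The housing is closed with the 180 x 110 mm panel, and I handed the job in at about 11 s of the 38 s allowed.

- **What I did:** I gripped the handle, tilted the panel 12° and slid its near edge under the lip to about x = -0.091 m, with the far edge about 92 mm above the bench. I then swung it down at about 0.17 rad/s, released it and moved straight up.
- **Last checks:**
  - **Fit:** The panel lies flat inside the rim with its near edge under the lip. It is within about 2 mm of centre lengthwise and within 1° of the housing's direction.
  - **Gripper:** It is open and about 0.17 m above the panel.
  - **Forces:** Readings at the end of each move stayed at a few newtons. The largest was 6 N along one axis, when I gripped the panel.
- **Checks that disagreed:**
  - **Lip position:** When I projected the fitted housing pose into the side view, the lip corners were about 3 mm off.
  - **Panel in the gripper:** The wrist camera measured it about 2.5 mm off along its length.
  - **Effect:** Both are within the clearances, and the panel showed no contact on the way in.
- **Not confirmed:** The hand-in gives no verdict, so I can't tell how it was judged.

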